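# Trip the hidden tray catch through the access hole

### The job

The tray of the small grey box is held shut by a hidden spring catch. Take the red-handled release pin from its stand, feel with its tip through the three small holes in the box's lid for the one where the metal below gives, and press there until the tray pops out - the other holes may end on solid metal, so do not lean hard on the pin. Put the pin fully back upright in its stand and draw the tray out to its stop by its black finger pull, leaving the book and the calculator on the bench undisturbed.

Things in the scene. Friction and masses are not known exactly. Their poses are not given: they have to be found in the camera images.
- tray_box: grey steel box fixed to the bench, 140 (x) x 156 (y) x 75 (z) mm, lid level and 10 mm thick; origin at the centre of its underside, its front (the tray's side) faces its -x. Three round 10 mm access holes in a row along y go through the lid into the catch below. More than 30 N from the pin on the box, or on anything inside it, damages it.
- hole_left (a point): centre of the mouth of the access hole on the box's +y side, 20 mm from the middle one, on the lid's upper face; the hole's axis is the box's z. Under the right hole(s) the pawl gives from about 3 N, frees the tray when pressed down about 5.5 mm (about 5.5 N), is at a hard end after 11 mm (about 8 N just before) and springs back when let go.
- hole_mid (a point): centre of the mouth of the middle access hole, on the lid's upper face, 10 mm behind (+x of) the box's centre. 25 mm below this face a level strip of dark metal runs under all three holes: 31 mm of its length is the sprung pawl of the catch, the rest is solid and does not give. Where along the row the pawl sits differs each time and cannot be seen; it is fully under at least one hole.
- hole_right (a point): centre of the mouth of the access hole on the box's -y side, on the lid's upper face, 20 mm from the middle hole
- tray (a joint): how far the blue-fronted tray is out, m: 0 shut (front flush with the box, held by the catch); once the catch is tripped a sprung plunger pushes it out along the box's -x to about 0.05; 0.095 is its stop. It slides damped (about 1.2 N of friction, 3 N more at 0.1 m/s) and stays where it is left.
- tray_pull (a point): middle of the upper edge of the tray's black finger pull, an upright tab that sticks out 35 mm from the middle of the tray's front: 10 mm wide (along the box's y), 32 mm high, its upper edge 59 mm above the bench; this point lies 18 mm out from the tray's front face and moves with the tray
- release_pin: loose release pin, 60 g, standing upright in its stand, tip down: round steel shaft 7 mm wide and 55 mm long with a rounded tip; above it a collar 22 mm wide and 4 mm high, then a red handle with black bands, 16 mm wide, from 59 to 102 mm above the tip. Origin at the tip, z along the pin towards the handle
- pin_tip (a point): tip of the release pin
- pin_stand: aluminium block 50 x 50 mm on a dark foot 78 x 62 x 3 mm, fixed to the bench, 60 mm high in all; origin at the centre of its underside. A hole of 10 mm, 57 mm deep, runs straight down from the middle of its top; the pin's tip stands free in it, 5 mm above the bench, with the collar resting on the block's top
- stand_mouth (a point): centre of the mouth of the stand's hole, on the block's top
- log_book: bystander: green book 100 x 142 x 15 mm lying on the bench, origin under its centre
- calculator: bystander: calculator 120 x 74 x 15 mm lying on the bench, origin under its centre
There are look-alikes about, which are no part of the job. Several things have the shape of the pin_stand; the one meant has the colours described above.

How it is judged (in metres and radians):
On the way, in this order (a step that is already met when the one before it is completed fails the run):
1. the pin, standing in one of the access holes, trips the catch and the tray pops out (z of pin_tip in the frame of tray_box between 0.025 and 0.062 m and x of pin_tip in the frame of hole_mid between -0.008 and 0.008 m and y of pin_tip in the frame of hole_mid between -0.028 and 0.028 m and value of joint tray between 0.012 and 0.07 m), for 0.04 s.
2. the tray is drawn out to its stop (value of joint tray above 0.085 m), for 0.1 s.
At the end, for the whole second after the job is handed in: The tray is out by more than 85 mm (its stop is at 95 mm) and at rest; the release pin stands at rest in its stand's hole, its tip at least 51 mm below the mouth (55 mm is fully home), within 5 mm of the hole's axis, tilted less than 0.12 rad (value of joint tray above 0.085 m and velocity of joint tray between -0.01 and 0.01 m/s and z of pin_tip in the frame of stand_mouth below -0.051 m and horizontal distance between pin_tip and stand_mouth below 0.005 m and angle between release_pin's own z axis and vertical below 0.12 rad and linear speed of release_pin below 0.02 m/s); the robot touches nothing.
It fails at once if the pin is pressed on the box with more than 30 N (contact force between release_pin and tray_box above 30 N).
It fails at once if the book or the calculator is moved by more than 20 mm (distance of any of log_book, calculator from where it was at the start of the episode above 0.02 m).
It also fails if it takes over 67 s, if anything falls off the work surface, if the arm or the gripper's body presses on something with over 40 N, if the wrist force passes 120 N, or if a joint passes its speed limit or range.

### The arm

A 6-joint arm with a two-finger parallel gripper is mounted at the origin on a cart in front of the work surface, level with it; the furniture and walls round the work are solid. World frame = base frame: x ahead of the robot, y to its left, z up, the work surface at z = 0. Lengths are in mm, angles in degrees, forces in N, time in s.
With the tool pointing down it reaches from about 350 to 850 mm from the base axis. Payload 8.1 kg.
Tool frame: the origin (TCP) lies at the very end of the fingers, on their centre line; the grasp point (between the pads) lies 19 mm behind it; z points along the fingers, y is the direction in which the jaws open and shut (so a half turn about z gives the same grasp; the last joint's range is limited). The gripper opens to 85 mm and grips with 20 to 120 N. Pads are 22 mm wide; open, the fingers measure 114 mm over their backs; the gripper's body (76 mm by 85 mm) begins 54 mm behind the grasp point. The pads swing forward as they close: fully open they stand 13 mm farther back than shut.
Start: joints at [61.169, 7.471, 85.268, -0, 87.261, -4.893], TCP at [243.43, 548.404, 231.292] pointing down, gripper open.
Joint ranges: [-169.43, 169.43], [-51.17, 129.36], [1.28, 143.12], [-76.62, 256.62], [0, 156.53], [-152.29, 152.29]. Speed limits (degrees/s): [136.94, 136.94, 159.86, 180, 180, 180].

### API

Orientations are given as [roll, pitch, yaw] about the fixed x, y, z axes, in that order (R = Rz(yaw) Ry(pitch) Rx(roll)).
In Python, from bench import r, eyes gives the robot as it stands. The module is installed in compiled form; this text tells all that it offers.
- The arm moves only by the tool play_rows, never from a script. Its argument "deltas" is a list of rows, each a list of 3 entries, a list of its own where there are three numbers: the shift along the tool's x, y, z in m, then the turn, a rotation vector about the tool's x, y, z in rad, then the closure, from 0 (fully open) to 1 (shut). A call has 1 to 8 rows; each row shifts and turns the pose as measured when the row begins, along the tool's axes as they then stand; what a row does not reach is not made up. A row lasts 1/8 s, in which the tool goes at most 62.5 mm and 10.7 degrees, less where a joint would pass 70% of its speed; a pose out of reach is approached as far as the arm can. A call with a gripper value outside its range is refused whole. The fingers move at their own pace and stop on an object; "force" is the grip in N (left out, the last holds). Time passes only in rows, so rows that do not move let the fingers close. It gives the time, the measured TCP pose, the force and the opening at its end, in the units of the state.
- r.sense(): the state, without advancing time (a new reading comes with each control period).
- eyes.snapshot(name): name is "scene" or "top"; returns the picture (400x640x3 uint8, red, green, blue); there is no depth.
- eyes.get_calibration(name): a dict with "mtx" (3x3 intrinsics, pixels), "R" (3x3) and "t" (3): a world point X has camera coordinates R X + t. Camera axes: x right, y down, z forward; pixel columns grow to the right and rows downward; lengths in mm; the calibration is good to about 2 mm. A picture is of the moment at which its call begins. get_calibration takes no time and is no camera call.
- r.hand_in(): hands the job in, once; it reports no verdict.
The state is a dict: "time": time; "joint_pos": joint angles; "qd": joint speeds; "joint_efforts": joint torques, N m; "tool_pos": TCP position; "tcp_rot": TCP orientation; "ft_force": force on the tool from outside, world axes, zero at the start; "wrist_torque": the same for the moment, N m; "finger_gap": finger opening in mm.
Only numpy, scipy, OpenCV 4.12 (cv2) and the standard library are available. Lean on these libraries where they do the work, as an engineer would, in place of code of your own. Each camera call takes 0.05 s, during which the arm holds its last target. There are 200 camera calls.

## Working session

There is one attempt and no reset: what is moved stays moved. The work goes in short steps, Python scripts to look and compute and a tool call to move; the robot and the scene stay as the last step left them, time stands still between calls to the robot, and variables do not carry over. Pictures are saved under pics/ and viewed, about 8 in all and at most 12, crops included, and the job is handed in when it is done.

Besides the shell and the picture viewer there is one more tool, called after ">>>" as name([rows], argument=value, ...), one row to a line, values as JSON. play_rows: Moves the arm, as the interface text tells. Its arguments: {"type":"object","properties":{"deltas":{"type":"array"},"force":{"type":"number"}},"required":["deltas"]}

```bash
mkdir -p pics; python3 - <<'E'
from bench import r, eyes
import cv2
for n in("scene","top"):
    cv2.imwrite(f"pics/{n}0.png",eyes.snapshot(n)[:,:,::-1]); print(n,eyes.get_calibration(n))
print(r.sense())
E
```

```text
scene {'mtx': array([[494.11284192,   0.        , 329.30274236],
       [  0.        , 494.11284192, 192.11691628],
       [  0.        ,   0.        ,   1.        ]]), 'R': array([[ 0.45710178, -0.88941166, -0.00220608],
       [-0.62278589, -0.3183001 , -0.71471868],
       [ 0.63497693,  0.32807309, -0.69940857]]), 't': array([-270.21169962,  382.85557616, 1172.026529  ])}
top {'mtx': array([[443.84267702,   0.        , 322.35657562],
       [  0.        , 443.84267702, 201.56520139],
       [  0.        ,   0.        ,   1.        ]]), 'R': array([[-1.40517624e-03, -9.99998661e-01, -8.39249749e-04],
       [-9.83238691e-01,  1.53463482e-03, -1.82316544e-01],
       [ 1.82317588e-01,  5.68995948e-04, -9.83239530e-01]]), 't': array([  -2.2508695 ,  568.73792551, 1264.3959185 ])}
{'time': 0.1, 'joint_pos': array([ 6.11686831e+01,  7.51189861e+00,  8.53237090e+01, -7.98307076e-04,
        8.72621355e+01, -4.89425651e+00]), 'qd': array([-0.05084375, -0.04521742, -0.21019059, -0.11460701, -0.04452049,
       -0.05274203]), 'joint_efforts': array([ 2.05156968e-03, -5.70943451e+01, -5.01947844e+01, -7.50628573e-07,
        7.87786092e-03,  4.91083517e-05]), 'tool_pos': array([243.19140328, 547.95366148, 230.33127241]), 'tcp_rot': array([-1.79902545e+02, -7.54472295e-03,  1.56062972e+02]), 'ft_force': array([ 0.10094654, -0.46083761,  1.1211166 ]), 'wrist_torque': array([0.02200553, 0.01407577, 0.0214504 ]), 'finger_gap': 85.33256574009947}
```

View pics/scene0.png

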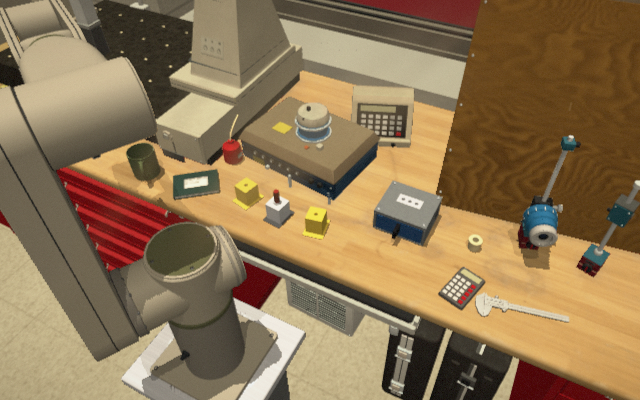

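View pics/top0.png

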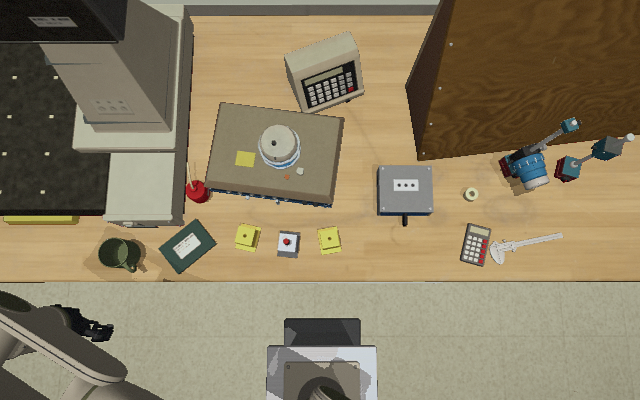

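The scene shows the grey stand with the red pin at about (288,243) in the top view. Two yellow stand-shaped look-alikes are at (247,238) and (329,240), so only the aluminium one with the red handle fits. The box is at (405,190), with the holes near (405,185) and the pull at (405,220). I'll confirm this in one enlarged crop.

```bash
python3 - <<'E'
import cv2,numpy as np
t=cv2.imread("pics/top0.png");s=cv2.imread("pics/scene0.png")
f=lambda im,x,y,w,h,k:cv2.resize(im[y:y+h,x:x+w],None,fx=k,fy=k,interpolation=cv2.INTER_CUBIC)
a=np.hstack([f(t,260,220,50,50,6),f(t,370,155,80,50,6)])   # 300 + 480
b=np.hstack([f(s,252,180,50,48,6),f(s,365,172,80,48,6)])
cv2.imwrite("pics/crop1.png",np.vstack([a,b]))
E
```

```text
(no output)
```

View pics/crop1.png

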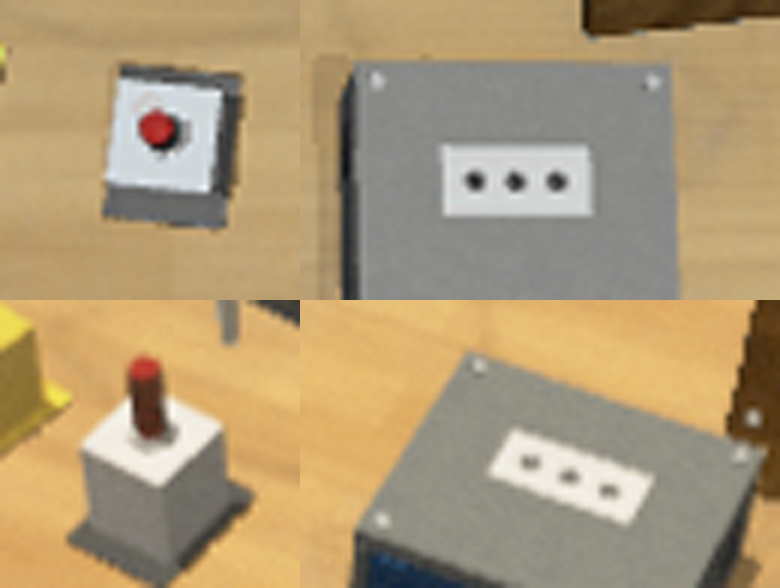

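```bash
cat >h.py <<'E'
import numpy as np
from bench import r,eyes
C={n:eyes.get_calibration(n) for n in("scene","top")}
def plane(n,uv,z):
    c=C[n];d=c["R"].T@np.linalg.inv(c["mtx"])@[uv[0],uv[1],1];o=-c["R"].T@c["t"]
    return o+d*(z-o[2])/d[2]
def proj(n,X):
    c=C[n];p=c["mtx"]@(c["R"]@np.array(X,float)+c["t"]);return p[:2]/p[2]
E
python3 - <<'E'
from h import *
import cv2
g={n:cv2.imread(f"pics/{n}0.png") for n in("scene","top")}
def cen(n,x,y,rad,w):
    ys,xs=np.mgrid[y-rad:y+rad+1,x-rad:x+rad+1];p=g[n][y-rad:y+rad+1,x-rad:x+rad+1].astype(float)
    m=w(p);return (xs*m).sum()/m.sum(),(ys*m).sum()/m.sum()
dark=lambda p:np.clip(180-p.mean(2),0,None)
np.set_printoptions(precision=1,suppress=True)
for n,L in(("top",[(399,185),(405,185),(412,185)]),("scene",[(403,199),(410,201),(416,203)])):
    for p in L:
        c=cen(n,*p,3 if n=="top" else 2,dark);print(n,"hole",np.array(c),plane(n,c,75))
c=lambda x,y,x0,y0:((x+.5)/6-.5+x0,(y+.5)/6-.5+y0)
print("stand corners",*[plane("top",c(x,y,260,220),60) for x,y in[(120,78),(223,85),(213,193),(107,183)]])
print("sc stand corners",*[plane("scene",c(x,y-300,252,180),60) for x,y in[(82,445),(155,395),(222,433),(158,487)]])
print("pintop",plane("top",c(157,128,260,220),107),plane("scene",c(146,367-300,252,180),107))
print("box back corner screws",*[plane("top",c(x-300,y,370,155),75) for x,y in[(355,65),(670,65)]])
m=(g["top"].max(2)<50)
m[:, :395]=0;m[:,415:]=0;m[:213]=0;m[230:]=0
ys,xs=np.nonzero(m);print("pull",xs.min(),xs.max(),ys.min(),ys.max())
for v in(ys.min(),ys.max()): print(plane("top",(xs[ys==v].mean(),v),59), plane("top",(xs[ys==v].mean(),v),27))
E
```

```text
top hole [398.7 184.7] [ 614.4 -227.3   75. ]
top hole [405.5 184.8] [ 614.1 -247.1   75. ]
top hole [412.3 184.8] [ 614.1 -267.1   75. ]
scene hole [402.8 198.6] [ 614.9 -228.1   75. ]
scene hole [409.4 201. ] [ 614.6 -248.4   75. ]
scene hole [416.  203.3] [ 614.2 -268.6   75. ]
stand corners [475.7 121.6  60. ] [472.2  71.5  60. ] [420.   75.9  60. ] [424.9 127.   60. ]
sc stand corners [427.1 125.8  60. ] [472.8 112.2  60. ] [465.1  69.3  60. ] [419.8  78.1  60. ]
pintop [446.9  99.4 107. ] [448.1  98.  107. ]
box back corner screws [ 673.  -170.1   75. ] [ 672.8 -325.4   75. ]
pull 398 407 213 225
[ 533.  -245.7   59. ] [ 538.  -251.8   27. ]
[ 497.5 -241.6   59. ] [ 501.7 -247.5   27. ]
```

>>> play_rows([
  [[0,-0.05,0],[0,0,-0.14],0.5],
  [[0,-0.05,0],[0,0,-0.14],0.5],
  [[0,-0.05,0],[0,0,-0.14],0.5],
  [[-0.03,-0.05,0],[0,0,0],0.5],
  [[-0.03,-0.05,0],[0,0,0],0.5],
  [[-0.03,-0.05,0],[0,0,0],0.5],
  [[-0.03,-0.05,0],[0,0,0],0.5],
  [[-0.03,-0.05,0],[0,0,0],0.5],
])

```text
time: 1.1
tool_pos: [356.3, 147.4, 226.1]
tcp_rot: [-179.6, -0.2, -178.5]
ft_force: [1.3, 0.4, -0.0]
finger_gap: 42.7
```

>>> play_rows([
  [[-0.04,-0.02,0],[0,0,0.026],0.5],
  [[-0.04,-0.02,0],[0,0,0],0.5],
  [[-0.01,-0.009,0.05],[0,0,0],0.5],
  [[0,0,0],[0,0,0],0.5],
  [[0,0,0],[0,0,0],0.5],
])

```text
time: 1.72
tool_pos: [450.6, 92.8, 176.3]
tcp_rot: [-179.5, -0.1, 179.5]
ft_force: [0.8, -0.8, 0.6]
finger_gap: 42.8
```

>>> play_rows([
  [[0.003,0.006,0],[0.008,0,0],0.5],
  [[0,0,0.03],[0,0,0],0.5],
  [[0,0,0.03],[0,0,0],0.5],
  [[0,0,0],[0,0,0],0.5],
  [[0,0,0],[0,0,0],0.5],
])

```text
time: 2.35
tool_pos: [450.8, 102.8, 124.5]
tcp_rot: [-179.2, 0.6, 179.8]
ft_force: [0.7, -0.2, 0.8]
finger_gap: 42.8
```

```bash
python3 - <<'E'
from h import *
import cv2
f=lambda im,x,y,w,h,k:cv2.resize(im[y:y+h,x:x+w,::-1],None,fx=k,fy=k,interpolation=cv2.INTER_CUBIC)
a=eyes.snapshot("scene");b=eyes.snapshot("top")
cv2.imwrite("pics/c2.png",np.hstack([f(a,225,130,100,100,4),f(b,240,180,100,100,4)]))
s=r.sense();print(s["tool_pos"],s["tcp_rot"],s["ft_force"])
E
```

```text
[450.82960046 102.52560518 124.3078518 ] [-179.16163472    0.65065129  179.73437165] [0.58615863 0.18708667 0.34341227]
```

View pics/c2.png

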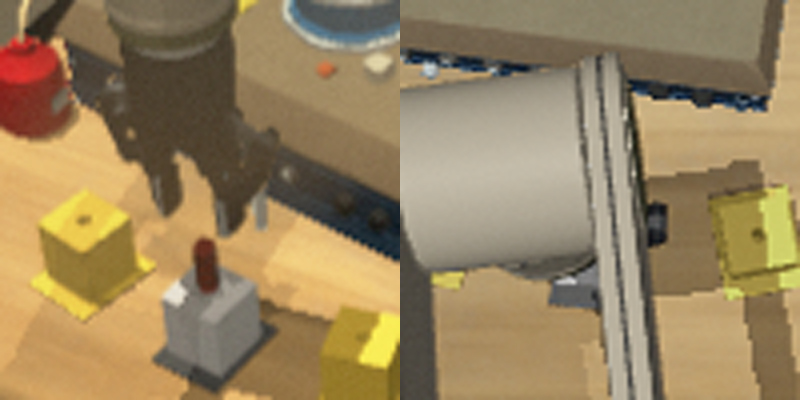

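```bash
cat >>h.py <<'E'
from scipy.spatial.transform import Rotation as Ro
def go(x,y,z,yaw=180):
    s=r.sense();R=Ro.from_euler("xyz",s["tcp_rot"],degrees=True);D=Ro.from_euler("xyz",[180,0,yaw],degrees=True)
    print("t",round(s["time"],2),"pos",s["tool_pos"].round(1),"rot",s["tcp_rot"].round(2),"F",s["ft_force"].round(2),"gap",round(s["finger_gap"],1))
    print("shift m",(R.inv().apply(np.array([x,y,z])-s["tool_pos"])/1000).round(4),"rotvec",(R.inv()*D).as_rotvec().round(4))
E
python3 -c "
from h import *
go(447.5,98.7,124)"
```

```text
t 2.45 pos [450.8 102.5 124.3] rot [-179.16    0.65  179.73] F [0.59 0.19 0.34] gap 42.8
shift m [ 0.0033 -0.0038  0.0003] rotvec [-0.0147  0.0113 -0.0047]
```

>>> play_rows([
  [[0.0033,-0.0038,0],[-0.0147,0.0113,-0.005],0.5],
  [[0,0,0],[0,0,0],0.5],
  [[0,0,0.02],[0,0,0],0.5],
  [[0,0,0.02],[0,0,0],0.5],
  [[0,0,0],[0,0,0],0.5],
])

```text
time: 3.08
tool_pos: [449.7, 98.1, 86.9]
tcp_rot: [179.9, 0.3, 179.9]
ft_force: [0.1, 0.4, 0.7]
finger_gap: 42.6
```

```bash
python3 -c "
from h import *
go(447.5,98.7,70)"
```

```text
t 3.08 pos [449.7  98.1  86.9] rot [179.9    0.26 179.95] F [0.13 0.39 0.71] gap 42.6
shift m [0.0023 0.0006 0.0169] rotvec [ 0.0018  0.0045 -0.0009]
```

>>> play_rows([
  [[0.0023,0.0006,0.016],[0,0.004,0],0.5],
  [[0,0,0],[0,0,0],0.5],
])

```text
time: 3.32
tool_pos: [448.0, 98.7, 71.1]
tcp_rot: [179.9, 0.1, 179.9]
ft_force: [0.6, 0.3, -0.5]
finger_gap: 42.9
```

```bash
python3 -c "
from h import *
go(447.5,98.7,69)"
```

```text
t 3.33 pos [448.   98.7  71.1] rot [1.7988e+02 8.0000e-02 1.7993e+02] F [ 0.6   0.27 -0.54] gap 42.9
shift m [ 0.0005 -0.      0.0021] rotvec [ 0.002   0.0015 -0.0013]
```

>>> play_rows([
  [[0,0,0.001],[0,0,0],1.0],
  [[0,0,0],[0,0,0],1.0],
  [[0,0,0],[0,0,0],1.0],
  [[0,0,0],[0,0,0],1.0],
  [[0,0,0],[0,0,0],1.0],
  [[0,0,0],[0,0,0],1.0],
], force=50)

```text
time: 4.08
tool_pos: [449.0, 98.9, 71.4]
tcp_rot: [179.9, 0.2, 179.9]
ft_force: [0.1, -0.1, -1.0]
finger_gap: 14.9
```

```bash
python3 -c "
from h import *
go(447.5,98.7,69)"
```

```text
t 4.08 pos [449.   98.9  71.4] rot [179.87   0.21 179.93] F [ 0.06 -0.12 -1.01] gap 14.9
shift m [ 0.0015 -0.0002  0.0024] rotvec [ 0.0023  0.0036 -0.0012]
```

>>> play_rows([
  [[0,0,-0.015],[0,0,0],1.0],
  [[0,0,-0.02],[0,0,0],1.0],
  [[0,0,-0.02],[0,0,0],1.0],
  [[0,0,-0.02],[0,0,0],1.0],
  [[0,0,-0.03],[0,0,0],1.0],
  [[0,0,-0.02],[0,0,0],1.0],
  [[0,0,0],[0,0,0],1.0],
  [[0,0,0],[0,0,0],1.0],
])

```text
time: 5.08
tool_pos: [449.0, 98.7, 206.7]
tcp_rot: [179.8, 0.5, 179.9]
ft_force: [0.4, -0.1, -0.7]
finger_gap: 14.3
```

```bash
python3 -c "
from h import *
go(449,-248,215)"
```

```text
t 5.08 pos [449.   98.7 206.7] rot [179.84   0.46 179.94] F [ 0.38 -0.13 -0.73] gap 14.3
shift m [-0.0004 -0.3466 -0.0093] rotvec [ 0.0027  0.0079 -0.0011]
```

Now across to the box side (−y), then forward.

>>> play_rows([
  [[0,-0.03,-0.005],[0.0027,0.0079,0],1.0],
  [[0,-0.05,-0.005],[0,0,0],1.0],
  [[0,-0.05,0],[0,0,0],1.0],
  [[0,-0.05,0],[0,0,0],1.0],
  [[-0.02,-0.05,0],[0,0,0],1.0],
  [[-0.03,-0.04,0],[0,0,0],1.0],
  [[-0.03,-0.03,0],[0,0,0],1.0],
  [[-0.02,-0.01,0],[0,0,0],1.0],
])

```text
time: 6.08
tool_pos: [546.1, -219.1, 206.0]
tcp_rot: [179.8, -0.7, -179.9]
ft_force: [0.3, 1.5, 0.2]
finger_gap: 14.5
```

```bash
python3 -c "
from h import *
go(614.5,-247.5,170)"
```

```text
t 6.08 pos [ 546.1 -219.1  206. ] rot [ 179.76   -0.7  -179.94] F [0.3  1.49 0.19] gap 14.5
shift m [-0.0688 -0.0286  0.0351] rotvec [ 0.0042 -0.0122  0.0009]
```

>>> play_rows([
  [[-0.03,-0.014,0.005],[0.004,-0.012,0],1.0],
  [[-0.025,-0.01,0.01],[0,0,0],1.0],
  [[-0.01,-0.004,0.01],[0,0,0],1.0],
  [[0,0,0],[0,0,0],1.0],
  [[0,0,0],[0,0,0],1.0],
])

```text
time: 6.7
tool_pos: [610.3, -247.8, 171.7]
tcp_rot: [179.7, -0.6, 180.0]
ft_force: [-0.4, -1.1, -0.8]
finger_gap: 14.9
```

```bash
python3 -c "
from h import *
go(614.5,-247.5,162)"
```

```text
t 6.7 pos [ 610.3 -247.8  171.7] rot [179.71  -0.57 179.96] F [-0.38 -1.05 -0.76] gap 14.9
shift m [-0.0042  0.0003  0.0097] rotvec [ 0.0051 -0.01   -0.0007]
```

>>> play_rows([
  [[-0.004,0,0.01],[0.005,-0.01,0],1.0],
  [[0,0,0.005],[0,0,0],1.0],
  [[0,0,0],[0,0,0],1.0],
  [[0,0,0],[0,0,0],1.0],
])

```text
time: 7.2
tool_pos: [613.8, -247.2, 156.6]
tcp_rot: [-180.0, 0.1, 180.0]
ft_force: [0.2, 0.1, -0.8]
finger_gap: 14.4
```

```bash
python3 - <<'E'
from h import *
import cv2
go(614.5,-247.5,145)
a=eyes.snapshot("scene");b=eyes.snapshot("top")
cv2.imwrite("pics/s3.png",a[:,:,::-1]);cv2.imwrite("pics/t3.png",b[:,:,::-1])
f=lambda im,x,y,w,h,k:cv2.resize(im[y:y+h,x:x+w,::-1],None,fx=k,fy=k,interpolation=cv2.INTER_CUBIC)
cv2.imwrite("pics/c3.png",np.hstack([f(a,375,145,70,80,7),f(b,385,155,40,80,7)]))
E
```

```text
t 7.2 pos [ 613.8 -247.2  156.6] rot [-1.7997e+02  9.0000e-02  1.7998e+02] F [ 0.24  0.07 -0.82] gap 14.4
shift m [-0.0007 -0.0003  0.0116] rotvec [-0.0006  0.0015 -0.0004]
```

View pics/c3.png

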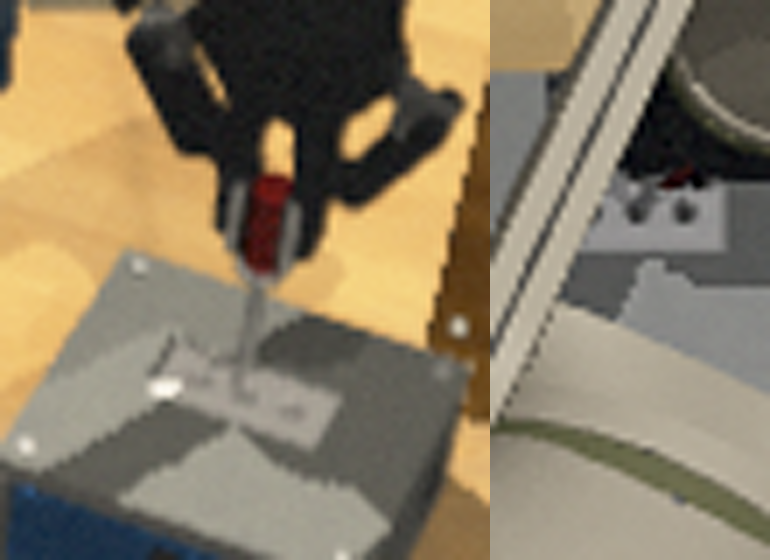

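```bash
python3 - <<'E'
from h import *
import cv2
np.set_printoptions(precision=1,suppress=True)
for z in(75,90,145,149,192): print(z,"scene",proj("scene",(613.8,-247.2,z)),"top",proj("top",(613.8,-247.2,z)))
for z in(86,90,94): print(z,plane("scene",(409.2,201.3),z))
a=cv2.imread("pics/s3.png");b=cv2.imread("pics/t3.png")
f=lambda im,x,y,w,h,k:cv2.resize(im[y:y+h,x:x+w],None,fx=k,fy=k,interpolation=cv2.INTER_CUBIC)
cv2.imwrite("pics/c4.png",np.hstack([f(a,395,165,32,45,12),f(b,398,170,24,45,12)]))
E
```

```text
75 scene [408.9 201. ] top [405.5 184.9]
90 scene [409.5 197.3] top [406.5 183.8]
145 scene [411.7 183.4] top [410.1 179.4]
149 scene [411.8 182.3] top [410.4 179.1]
192 scene [413.6 170.8] top [413.5 175.3]
86 [ 602.3 -251.2   86. ]
90 [ 598.4 -252.2   90. ]
94 [ 594.5 -253.2   94. ]
```

View pics/c4.png

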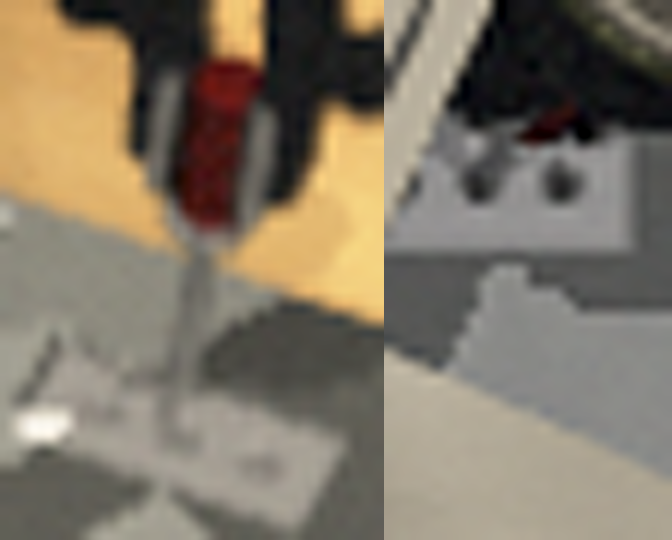

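The crop shows the pin hanging upright between the pads. Its shaft points at the middle hole (scene px ~(409,200), top px ~(406,184)), and the offset from the hole axis looks to be under about 1 mm. I'll lower gently and watch the force.

>>> play_rows([
  [[-0.0006,-0.0004,0.004],[0,0.001,0],1.0],
  [[0,0,0.004],[0,0,0],1.0],
  [[0,0,0],[0,0,0],1.0],
])

```text
time: 7.68
tool_pos: [614.7, -247.9, 148.4]
tcp_rot: [-179.9, 0.1, 180.0]
ft_force: [-0.2, 0.3, -0.9]
finger_gap: 15.1
```

```bash
python3 -c "
from h import *
go(614.3,-247.6,138)"
```

```text
t 7.67 pos [ 614.7 -247.9  148.4] rot [-1.7995e+02  6.0000e-02  1.7997e+02] F [-0.2   0.27 -0.93] gap 15.1
shift m [0.0004 0.0003 0.0104] rotvec [-0.0009  0.001  -0.0006]
```

>>> play_rows([
  [[0.0004,0.0003,0.003],[0,0,0],1.0],
  [[0,0,0.003],[0,0,0],1.0],
  [[0,0,0.002],[0,0,0],1.0],
  [[0,0,0.002],[0,0,0],1.0],
  [[0,0,0.0],[0,0,0],1.0],
])

```text
time: 8.3
tool_pos: [614.2, -247.6, 137.5]
tcp_rot: [-180.0, 0.0, 180.0]
ft_force: [0.2, -0.4, -0.5]
finger_gap: 14.5
```

```bash
python3 -c "
from h import *
go(614.3,-247.6,130)"
```

```text
t 8.3 pos [ 614.2 -247.6  137.5] rot [-1.7996e+02  4.0000e-02  1.7996e+02] F [ 0.22 -0.42 -0.49] gap 14.5
shift m [-0.0001 -0.      0.0075] rotvec [-0.0007  0.0007 -0.0006]
```

>>> play_rows([
  [[0,0,0.002],[0,0,0],1.0],
  [[0,0,0.002],[0,0,0],1.0],
  [[0,0,0.002],[0,0,0],1.0],
  [[0,0,0.002],[0,0,0],1.0],
  [[0,0,0.0],[0,0,0],1.0],
])

```text
time: 8.93
tool_pos: [614.3, -247.6, 129.1]
tcp_rot: [-180.0, 0.1, 180.0]
ft_force: [-0.8, -0.2, 0.2]
finger_gap: 14.6
```

>>> play_rows([
  [[0,0,0.002],[0,0,0],1.0],
  [[0,0,0.002],[0,0,0],1.0],
  [[0,0,0.002],[0,0,0],1.0],
  [[0,0,0.002],[0,0,0],1.0],
  [[0,0,0.0],[0,0,0],1.0],
])

```text
time: 9.55
tool_pos: [614.3, -247.6, 120.5]
tcp_rot: [-180.0, 0.0, 180.0]
ft_force: [-0.6, 1.0, -0.6]
finger_gap: 14.7
```

>>> play_rows([
  [[0,0,0.0015],[0,0,0],1.0],
  [[0,0,0.0015],[0,0,0],1.0],
  [[0,0,0],[0,0,0],1.0],
])

```text
time: 9.93
tool_pos: [614.4, -247.6, 117.4]
tcp_rot: [-179.9, 0.1, 180.0]
ft_force: [0.0, -0.2, -0.5]
finger_gap: 14.4
```

>>> play_rows([
  [[0,0,0.001],[0,0,0],1.0],
  [[0,0,0.0],[0,0,0],1.0],
])

```text
time: 10.18
tool_pos: [614.4, -247.7, 116.4]
tcp_rot: [-179.9, 0.1, 180.0]
ft_force: [0.2, 0.2, -0.5]
finger_gap: 14.7
```

>>> play_rows([
  [[0,0,0.001],[0,0,0],1.0],
  [[0,0,0.0],[0,0,0],1.0],
])

```text
time: 10.42
tool_pos: [614.5, -247.7, 115.5]
tcp_rot: [-179.9, 0.1, 180.0]
ft_force: [0.4, -0.5, -0.2]
finger_gap: 14.7
```

>>> play_rows([
  [[0,0,0.001],[0,0,0],1.0],
  [[0,0,0.0],[0,0,0],1.0],
])

```text
time: 10.68
tool_pos: [614.8, -247.8, 115.2]
tcp_rot: [-179.9, 0.1, 180.0]
ft_force: [-1.5, 1.2, 0.6]
finger_gap: 14.9
```

>>> play_rows([
  [[0,0,0.001],[0,0,0],1.0],
  [[0,0,0.0],[0,0,0],1.0],
])

```text
time: 10.92
tool_pos: [615.0, -247.9, 115.0]
tcp_rot: [-179.9, 0.1, 180.0]
ft_force: [-1.6, 0.7, 2.7]
finger_gap: 14.5
```

>>> play_rows([
  [[0,0,0.002],[0,0,0],1.0],
  [[0,0,0.001],[0,0,0],1.0],
])

```text
time: 11.18
tool_pos: [615.6, -248.0, 114.6]
tcp_rot: [-179.9, 0.2, 180.0]
ft_force: [-5.5, 2.2, 8.6]
finger_gap: 15.0
```

>>> play_rows([
  [[0,0,0.002],[0,0,0],1.0],
  [[0,0,0.002],[0,0,0],1.0],
])

```text
time: 11.42
tool_pos: [616.1, -248.1, 114.3]
tcp_rot: [-179.8, 0.3, 180.0]
ft_force: [-6.8, 3.3, 15.0]
finger_gap: 14.6
```

Contact came at the strip's height (tip ≈ 50 mm), and at 15 N nothing gave, so the metal under the middle hole is solid. I'll back out and try the left hole.

>>> play_rows([
  [[0.001,0,-0.003],[0,0,0],1.0],
  [[0.0005,0,-0.006],[0,0,0],1.0],
  [[0,0,-0.008],[0,0,0],1.0],
  [[0,0,-0.008],[0,0,0],1.0],
  [[0,0,-0.008],[0,0,0],1.0],
  [[0,0,0],[0,0,0],1.0],
])

```text
time: 12.18
tool_pos: [614.5, -248.1, 148.9]
tcp_rot: [-179.8, 0.3, 180.0]
ft_force: [0.5, -0.3, -0.3]
finger_gap: 14.7
```

```bash
python3 -c "
from h import *
go(614.5,-227.6,150)"
```

```text
t 12.18 pos [ 614.5 -248.1  148.9] rot [-179.82    0.34  179.98] F [ 0.51 -0.35 -0.35] gap 14.7
shift m [-0.      0.0205 -0.0012] rotvec [-0.0031  0.006  -0.0003]
```

>>> play_rows([
  [[0,0.01,0],[-0.003,0.006,0],1.0],
  [[0,0.0095,0],[0,0,0],1.0],
  [[0,0,0],[0,0,0],1.0],
  [[0,0,0],[0,0,0],1.0],
])

```text
time: 12.68
tool_pos: [614.1, -226.3, 147.8]
tcp_rot: [179.9, -0.1, -180.0]
ft_force: [-0.7, -0.5, -1.1]
finger_gap: 14.9
```

```bash
python3 -c "
from h import *
go(614.5,-227.6,146)"
```

```text
t 12.68 pos [ 614.1 -226.3  147.8] rot [ 1.7995e+02 -1.1000e-01 -1.7997e+02] F [-0.72 -0.54 -1.14] gap 14.9
shift m [-0.0004 -0.0013  0.0018] rotvec [ 0.0009 -0.0018  0.0004]
```

>>> play_rows([
  [[-0.0004,-0.0013,0.001],[0,-0.001,0],1.0],
  [[0,0,0],[0,0,0],1.0],
  [[0,0,0.003],[0,0,0],1.0],
  [[0,0,0],[0,0,0],1.0],
])

```text
time: 13.18
tool_pos: [614.2, -228.2, 143.1]
tcp_rot: [179.9, -0.1, 180.0]
ft_force: [-0.1, 0.1, -0.5]
finger_gap: 15.0
```

```bash
python3 -c "
from h import *
go(614.5,-227.6,135)"
```

```text
t 13.18 pos [ 614.2 -228.2  143.1] rot [ 1.7994e+02 -7.0000e-02  1.7999e+02] F [-0.15  0.15 -0.45] gap 15.0
shift m [-0.0003  0.0006  0.0081] rotvec [ 0.001  -0.0013 -0.0002]
```

>>> play_rows([
  [[-0.0003,0.0005,0.001],[0,-0.001,0],1.0],
  [[0,0,0.002],[0,0,0],1.0],
  [[0,0,0.002],[0,0,0],1.0],
  [[0,0,0],[0,0,0],1.0],
])

```text
time: 13.68
tool_pos: [614.5, -227.7, 137.6]
tcp_rot: [179.9, -0.0, 180.0]
ft_force: [-1.0, 0.3, -1.4]
finger_gap: 14.7
```

>>> play_rows([
  [[0,0,0.002],[0,0,0],1.0],
  [[0,0,0.002],[0,0,0],1.0],
  [[0,0,0],[0,0,0],1.0],
])

```text
time: 14.05
tool_pos: [614.5, -227.8, 133.4]
tcp_rot: [179.9, -0.0, 180.0]
ft_force: [-0.8, -0.3, -0.7]
finger_gap: 14.4
```

In the left hole. I'll go on down.

>>> play_rows([
  [[0,0,0.003],[0,0,0],1.0],
  [[0,0,0.003],[0,0,0],1.0],
  [[0,0,0.003],[0,0,0],1.0],
  [[0,0,0.003],[0,0,0],1.0],
  [[0,0,0.003],[0,0,0],1.0],
  [[0,0,0],[0,0,0],1.0],
])

```text
time: 14.8
tool_pos: [614.3, -227.7, 117.0]
tcp_rot: [179.9, -0.0, 180.0]
ft_force: [-0.0, -0.4, 0.1]
finger_gap: 15.0
```

>>> play_rows([
  [[0,0,0.001],[0,0,0],1.0],
  [[0,0,0.001],[0,0,0],1.0],
])

```text
time: 15.05
tool_pos: [614.5, -227.7, 115.2]
tcp_rot: [179.9, -0.0, 180.0]
ft_force: [-0.7, 0.1, 0.1]
finger_gap: 14.7
```

>>> play_rows([
  [[0,0,0.0015],[0,0,0],1.0],
  [[0,0,0.0015],[0,0,0],1.0],
])

```text
time: 15.3
tool_pos: [615.0, -227.8, 113.6]
tcp_rot: [180.0, 0.1, 180.0]
ft_force: [-2.1, 1.9, 5.2]
finger_gap: 14.5
```

>>> play_rows([
  [[0,0,0.0015],[0,0,0],1.0],
  [[0,0,0.0015],[0,0,0],1.0],
])

```text
time: 15.55
tool_pos: [615.2, -227.8, 111.5]
tcp_rot: [180.0, 0.1, 180.0]
ft_force: [-1.7, 0.7, 5.2]
finger_gap: 15.0
```

It gives. I'll keep pressing to about 7 mm.

>>> play_rows([
  [[0.0003,0,0.0015],[0,0,0],1.0],
  [[0.0003,0,0.0015],[0,0,0],1.0],
])

```text
time: 15.8
tool_pos: [614.9, -227.8, 109.7]
tcp_rot: [180.0, 0.1, 180.0]
ft_force: [-1.8, 1.4, 5.9]
finger_gap: 14.6
```

>>> play_rows([
  [[0.0003,0,0.0015],[0,0,0],1.0],
  [[0,0,0.001],[0,0,0],1.0],
  [[0,0,0],[0,0,0],1.0],
])

```text
time: 16.18
tool_pos: [615.0, -227.8, 107.9]
tcp_rot: [-180.0, 0.2, -180.0]
ft_force: [-2.6, 0.7, 3.8]
finger_gap: 14.9
```

```bash
python3 - <<'E'
from h import *
import cv2
go(614.5,-227.6,106)
a=eyes.snapshot("scene");b=eyes.snapshot("top")
f=lambda im,x,y,w,h,k:cv2.resize(im[y:y+h,x:x+w,::-1],None,fx=k,fy=k,interpolation=cv2.INTER_CUBIC)
cv2.imwrite("pics/c5.png",np.hstack([f(a,355,150,100,110,4),f(b,360,150,80,110,4)]))
E
```

```text
t 16.18 pos [ 615.  -227.8  107.9] rot [-179.99    0.19 -179.99] F [-2.62  0.67  3.76] gap 14.9
shift m [0.0005 0.0002 0.0019] rotvec [-0.0002  0.0033  0.0001]
```

View pics/c5.png

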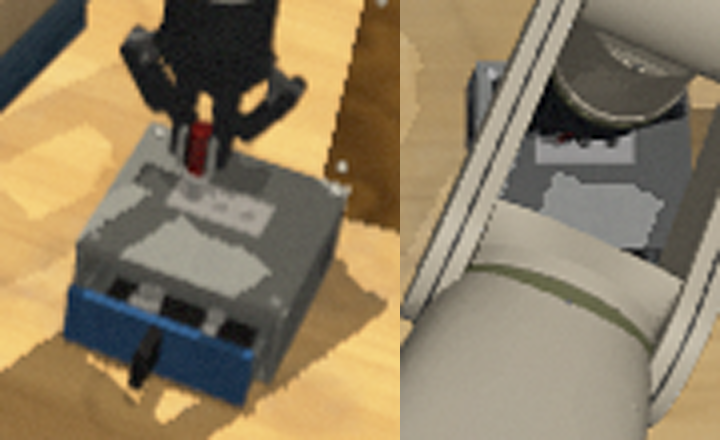

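The tray has popped out: the scene crop shows the blue front well clear of the box. The pin goes back to its stand now.

>>> play_rows([
  [[0.0005,0,-0.006],[0,0.003,0],1.0],
  [[0,0,-0.01],[0,0,0],1.0],
  [[0,0,-0.012],[0,0,0],1.0],
  [[0,0,-0.012],[0,0,0],1.0],
  [[0,0,-0.02],[0,0,0],1.0],
  [[0,0,-0.025],[0,0,0],1.0],
  [[0,0,-0.015],[0,0,0],1.0],
  [[0,0,0],[0,0,0],1.0],
])

```text
time: 17.27
tool_pos: [614.8, -228.3, 215.4]
tcp_rot: [-179.9, 0.1, 180.0]
ft_force: [0.1, 0.6, -0.6]
finger_gap: 14.9
```

```bash
python3 -c "
from h import *
go(449,98.8,210)"
```

```text
t 17.27 pos [ 614.8 -228.3  215.4] rot [-1.7992e+02  1.2000e-01  1.7999e+02] F [ 0.15  0.57 -0.56] gap 14.9
shift m [0.1659 0.3271 0.0046] rotvec [-0.0014  0.0022 -0.0001]
```

>>> play_rows([
  [[0.03,0.01,0],[-0.001,0.002,0],1.0],
  [[0.04,0.03,0],[0,0,0],1.0],
  [[0.04,0.04,0],[0,0,0],1.0],
  [[0.03,0.05,0],[0,0,0],1.0],
  [[0.01,0.05,0],[0,0,0],1.0],
  [[0,0.05,0],[0,0,0],1.0],
  [[0,0.04,0],[0,0,0],1.0],
  [[0,0.02,0],[0,0,0],1.0],
])

```text
time: 18.27
tool_pos: [456.7, 68.8, 208.2]
tcp_rot: [179.9, -0.4, 179.8]
ft_force: [0.2, -0.6, -0.4]
finger_gap: 14.8
```

```bash
python3 -c "
from h import *
go(449,98.8,180)"
```

```text
t 18.27 pos [456.7  68.8 208.2] rot [179.9   -0.42 179.75] F [ 0.24 -0.61 -0.42] gap 14.8
shift m [0.0076 0.0299 0.0283] rotvec [ 0.0018 -0.0074 -0.0043]
```

>>> play_rows([
  [[0.0075,0.018,0.01],[0.0018,-0.0074,-0.0043],1.0],
  [[0,0.009,0.02],[0,0,0],1.0],
  [[0,0,0.02],[0,0,0],1.0],
  [[0,0,0],[0,0,0],1.0],
  [[0,0,0],[0,0,0],1.0],
])

```text
time: 18.9
tool_pos: [446.6, 98.8, 154.5]
tcp_rot: [-180.0, -0.2, -179.8]
ft_force: [0.4, -0.1, -0.7]
finger_gap: 14.6
```

```bash
python3 -c "
from h import *
go(449,98.8,140)"
```

```text
t 18.9 pos [446.6  98.8 154.5] rot [-179.99   -0.21 -179.77] F [ 0.38 -0.1  -0.67] gap 14.6
shift m [-0.0024  0.      0.0145] rotvec [-0.0002 -0.0037  0.004 ]
```

>>> play_rows([
  [[-0.002,0,0.004],[0,-0.0037,0.004],1.0],
  [[0,0,0.004],[0,0,0],1.0],
  [[0,0,0],[0,0,0],1.0],
  [[0,0,0],[0,0,0],1.0],
])

```text
time: 19.4
tool_pos: [450.0, 98.4, 147.9]
tcp_rot: [180.0, 0.2, 179.9]
ft_force: [-0.6, 0.1, 0.1]
finger_gap: 14.7
```

```bash
python3 - <<'E'
from h import *
import cv2
go(448.6,98.8,130)
a=eyes.snapshot("scene");b=eyes.snapshot("top")
f=lambda im,x,y,w,h,k:cv2.resize(im[y:y+h,x:x+w,::-1],None,fx=k,fy=k,interpolation=cv2.INTER_CUBIC)
cv2.imwrite("pics/c6.png",np.hstack([f(a,255,160,45,65,8),f(b,265,215,50,65,8)]))
print(proj("scene",(448.6,98.8,60)),proj("scene",(448.6,98.8,80)))
E
```

```text
t 19.4 pos [450.   98.4 147.9] rot [180.     0.18 179.92] F [-0.61  0.08  0.13] gap 14.7
shift m [0.0015 0.0004 0.0179] rotvec [ 0.      0.0031 -0.0014]
[277.01367019 202.06613146] [276.48816297 197.23554605]
```

View pics/c6.png

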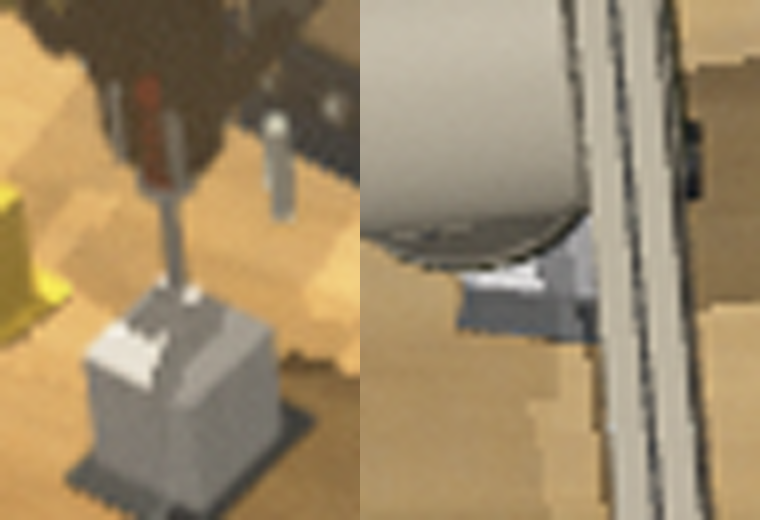

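The pin is upright, with its tip at about (277,196) in the scene view, right above the stand's hole at (277,202). I'll lower it gently.

>>> play_rows([
  [[0.0015,0.0004,0.005],[0,0.003,0],1.0],
  [[0,0,0.005],[0,0,0],1.0],
  [[0,0,0.003],[0,0,0],1.0],
  [[0,0,0],[0,0,0],1.0],
])

```text
time: 20.0
tool_pos: [448.1, 98.9, 133.6]
tcp_rot: [180.0, -0.0, 179.9]
ft_force: [-0.5, -0.3, -1.3]
finger_gap: 14.7
```

```bash
python3 -c "
from h import *
go(448.6,98.8,120)"
```

```text
t 20.0 pos [448.1  98.9 133.6] rot [ 1.8000e+02 -5.0000e-02  1.7993e+02] F [-0.47 -0.31 -1.32] gap 14.7
shift m [-0.0005 -0.0001  0.0136] rotvec [ 0.     -0.0008 -0.0012]
```

>>> play_rows([
  [[-0.0004,0,0.003],[0,0,0],1.0],
  [[0,0,0.003],[0,0,0],1.0],
  [[0,0,0.002],[0,0,0],1.0],
  [[0,0,0.002],[0,0,0],1.0],
  [[0,0,0],[0,0,0],1.0],
])

```text
time: 20.62
tool_pos: [448.6, 98.9, 123.0]
tcp_rot: [180.0, -0.0, 179.9]
ft_force: [0.2, -0.7, -1.2]
finger_gap: 14.4
```

>>> play_rows([
  [[0,0,0.002],[0,0,0],1.0],
  [[0,0,0.002],[0,0,0],1.0],
  [[0,0,0],[0,0,0],1.0],
])

```text
time: 21.0
tool_pos: [448.7, 98.9, 118.9]
tcp_rot: [180.0, -0.0, 179.9]
ft_force: [0.4, 0.7, -0.3]
finger_gap: 14.6
```

In the hole. I'll continue down to a TCP height of about 74.

>>> play_rows([
  [[0,0,0.006],[0,0,0],1.0],
  [[0,0,0.006],[0,0,0],1.0],
  [[0,0,0.006],[0,0,0],1.0],
  [[0,0,0.006],[0,0,0],1.0],
  [[0,0,0.006],[0,0,0],1.0],
  [[0,0,0.006],[0,0,0],1.0],
  [[0,0,0],[0,0,0],1.0],
])

```text
time: 21.88
tool_pos: [448.2, 98.8, 79.6]
tcp_rot: [-180.0, -0.1, 179.9]
ft_force: [0.1, 0.1, 0.2]
finger_gap: 14.6
```

```bash
python3 -c "
from h import *
go(448.6,98.8,71.5)"
```

```text
t 21.88 pos [448.2  98.8  79.6] rot [-1.8000e+02 -8.0000e-02  1.7993e+02] F [0.09 0.09 0.17] gap 14.6
shift m [-0.0004 -0.      0.0081] rotvec [-0.0001 -0.0014 -0.0012]
```

>>> play_rows([
  [[-0.0003,0,0.003],[0,0,0],1.0],
  [[0,0,0.003],[0,0,0],1.0],
  [[0,0,0],[0,0,0],1.0],
])

```text
time: 22.25
tool_pos: [448.9, 98.9, 73.6]
tcp_rot: [180.0, -0.0, 179.9]
ft_force: [0.7, -0.5, 0.3]
finger_gap: 14.4
```

>>> play_rows([
  [[0,0,0.001],[0,0,0],1.0],
  [[0,0,0.001],[0,0,0],1.0],
])

```text
time: 22.5
tool_pos: [449.2, 98.9, 71.8]
tcp_rot: [180.0, -0.0, 179.9]
ft_force: [0.1, -0.2, -0.4]
finger_gap: 14.9
```

>>> play_rows([
  [[0,0,0.001],[0,0,0],1.0],
  [[0,0,0.001],[0,0,0],1.0],
])

```text
time: 22.75
tool_pos: [449.4, 99.0, 70.4]
tcp_rot: [180.0, 0.0, 179.9]
ft_force: [-6.3, -0.1, 12.4]
finger_gap: 15.1
```

The collar is seated on the block. I'll release and rise.

>>> play_rows([
  [[0.0003,0,-0.0007],[0,0,0],1.0],
  [[0,0,0],[0,0,0],0.6],
  [[0,0,0],[0,0,0],0.5],
  [[0,0,0],[0,0,0],0.5],
  [[0,0,-0.01],[0,0,0],0.5],
  [[0,0,-0.02],[0,0,0],0.5],
  [[0,0,-0.03],[0,0,0],0.5],
  [[0,0,-0.03],[0,0,0],0.5],
])

```text
time: 23.75
tool_pos: [447.3, 98.7, 162.9]
tcp_rot: [-180.0, -0.2, 179.9]
ft_force: [0.1, -0.5, -0.6]
finger_gap: 42.9
```

```bash
python3 -c "
from h import *
go(466,-247.6,160)"
```

```text
t 23.75 pos [447.3  98.7 162.9] rot [-179.98   -0.24  179.93] F [ 0.13 -0.53 -0.61] gap 42.9
shift m [-0.0191 -0.3463  0.0029] rotvec [-0.0004 -0.0042 -0.0012]
```

>>> play_rows([
  [[0,-0.03,-0.005],[0,-0.004,0],0.5],
  [[0,-0.05,0],[0,0,0],0.5],
  [[0,-0.05,0],[0,0,0],0.5],
  [[0,-0.05,0],[0,0,0],0.5],
  [[0,-0.05,0],[0,0,0],0.5],
  [[0,-0.05,0],[0,0,0],0.5],
  [[0,-0.02,0],[0,0,0],0.5],
  [[0,0,0],[0,0,0],0.5],
])

```text
time: 24.75
tool_pos: [451.2, -210.8, 179.6]
tcp_rot: [-179.8, 0.9, -179.9]
ft_force: [0.2, 0.3, 0.0]
finger_gap: 42.9
```

```bash
python3 - <<'E'
from h import *
import cv2
go(466,-247.6,160)
a=eyes.snapshot("scene");b=eyes.snapshot("top")
f=lambda im,x,y,w,h,k:cv2.resize(im[y:y+h,x:x+w,::-1],None,fx=k,fy=k,interpolation=cv2.INTER_CUBIC)
cv2.imwrite("pics/s7.png",a[:,:,::-1])
cv2.imwrite("pics/c7.png",np.vstack([np.hstack([f(a,250,165,60,60,5),f(a,350,170,90,60,5)]),np.hstack([f(b,260,215,60,60,5),f(b,370,195,90,60,5)])]))
E
```

```text
t 24.75 pos [ 451.2 -210.8  179.6] rot [-179.84    0.87 -179.93] F [0.2  0.31 0.  ] gap 42.9
shift m [-0.0144 -0.0368  0.02  ] rotvec [-0.0028  0.0153  0.0012]
```

View pics/c7.png

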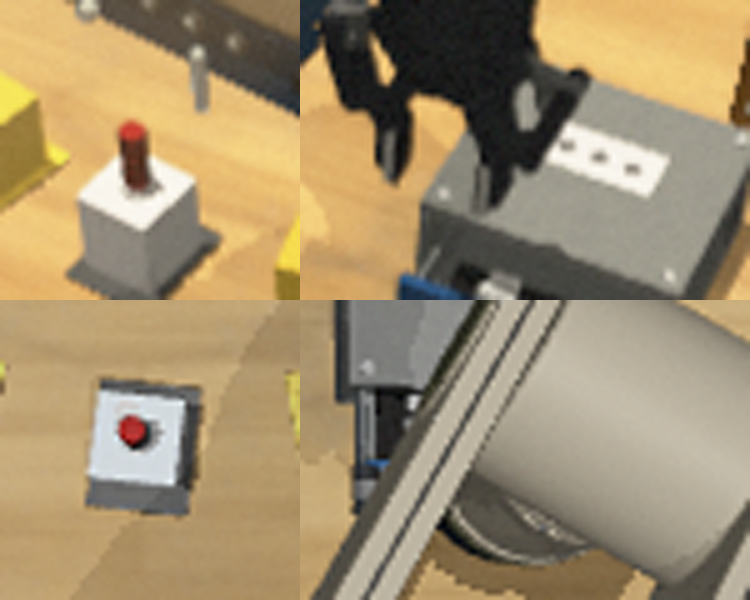

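The pin stands home in its stand. One more crop for the tray's pull.

```bash
python3 - <<'E'
from h import *
import cv2
im=cv2.imread("pics/s7.png")[205:265,350:440]
im=cv2.resize(im,None,fx=8,fy=8,interpolation=cv2.INTER_CUBIC)
for x in(449.3,466.3,484.3):
    u=(proj("scene",(x,-247.6,59))-[350,205])*8+3.5;print(x,u);cv2.circle(im,tuple(int(v) for v in u),3,(0,255,0),1)
cv2.imwrite("pics/c8.png",im)
E
```

```text
449.3 [297.68028531 314.08016569]
466.3 [316.81943681 279.66039682]
484.3 [336.75254429 243.81278089]
```

View pics/c8.png

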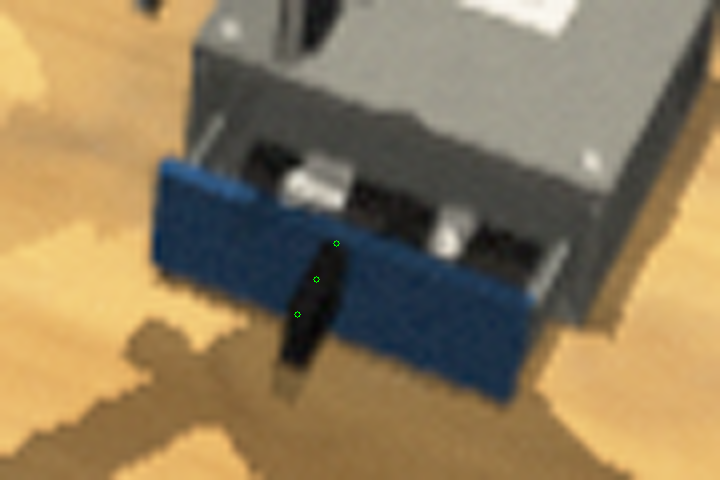

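>>> play_rows([
  [[-0.012,-0.03,0],[-0.003,0.015,0.001],0.5],
  [[0,-0.004,0.02],[0,0,0],0.5],
  [[0,0,0.03],[0,0,0],0.5],
  [[0,0,0.02],[0,0,0],0.5],
  [[0,0,0],[0,0,0],0.5],
  [[0,0,0],[0,0,0],0.5],
])

```text
time: 25.6
tool_pos: [463.5, -235.4, 106.1]
tcp_rot: [179.7, -0.1, -179.5]
ft_force: [0.1, 0.1, 1.3]
finger_gap: 42.4
```

```bash
python3 -c "
from h import *
go(464,-248.2,33)"
```

```text
t 25.6 pos [ 463.5 -235.4  106.1] rot [ 1.7975e+02 -9.0000e-02 -1.7945e+02] F [0.06 0.15 1.35] gap 42.4
shift m [-0.0005 -0.0132  0.073 ] rotvec [ 0.0044 -0.0016  0.0095]
```

>>> play_rows([
  [[-0.0005,-0.0125,0],[0.004,-0.002,0.009],0.5],
  [[0,0,0],[0,0,0],0.5],
  [[0,0,0.015],[0,0,0],0.5],
  [[0,0,0.015],[0,0,0],0.5],
  [[0,0,0],[0,0,0],0.5],
])

```text
time: 26.22
tool_pos: [465.1, -249.2, 75.8]
tcp_rot: [-179.9, 0.2, 180.0]
ft_force: [0.2, 0.4, -0.4]
finger_gap: 42.5
```

```bash
python3 -c "
from h import *
go(464,-248.2,33)"
```

```text
t 26.23 pos [ 465.1 -249.2   75.8] rot [-179.91    0.19  179.99] F [ 0.15  0.43 -0.36] gap 42.5
shift m [0.0013 0.0011 0.0428] rotvec [-0.0016  0.0033 -0.0001]
```

>>> play_rows([
  [[0.001,0.001,0.01],[-0.0015,0.003,0],0.5],
  [[0,0,0.015],[0,0,0],0.5],
  [[0,0,0.012],[0,0,0],0.5],
  [[0,0,0.003],[0,0,0],0.5],
  [[0,0,0],[0,0,0],0.5],
])

```text
time: 26.85
tool_pos: [463.6, -247.6, 32.1]
tcp_rot: [179.9, -0.1, -180.0]
ft_force: [-0.3, 0.1, 0.7]
finger_gap: 42.8
```

>>> play_rows([
  [[0,0,0],[0,0,0],1],
  [[0,0,0],[0,0,0],1],
  [[0,0,0],[0,0,0],1],
  [[0,0,0],[0,0,0],1],
  [[0,0,0],[0,0,0],1],
], force=30)

```text
time: 27.48
tool_pos: [464.1, -246.9, 32.9]
tcp_rot: [179.9, -0.0, 180.0]
ft_force: [1.2, 1.8, -2.3]
finger_gap: 9.5
```

The pull is gripped (gap 9.5 mm). Now I'll draw the tray out.

>>> play_rows([
  [[0.005,0,0],[0,0,0],1],
  [[0.008,0,0],[0,0,0],1],
  [[0.008,0,0],[0,0,0],1],
  [[0.008,0,0],[0,0,0],1],
  [[0.006,0,0],[0,0,0],1],
  [[0,0,0],[0,0,0],1],
])

```text
time: 28.22
tool_pos: [426.6, -246.6, 32.9]
tcp_rot: [179.9, 0.0, 179.9]
ft_force: [0.6, 2.1, -2.8]
finger_gap: 9.4
```

>>> play_rows([
  [[0.004,0,0],[0,0,0],1],
  [[0.003,0,0],[0,0,0],1],
  [[0,0,0],[0,0,0],1],
])

```text
time: 28.6
tool_pos: [419.1, -246.5, 32.9]
tcp_rot: [179.8, 0.0, 179.9]
ft_force: [-0.0, 2.0, -1.8]
finger_gap: 9.9
```

>>> play_rows([
  [[0.003,0,0],[0,0,0],1],
  [[0.002,0,0],[0,0,0],1],
  [[0,0,0],[0,0,0],1],
])

```text
time: 28.98
tool_pos: [418.8, -246.5, 33.0]
tcp_rot: [179.9, 0.6, 179.9]
ft_force: [-1.8, 0.3, -0.4]
finger_gap: 9.7
```

The arm stalls at the stop, after 45 mm of travel. I'll release and rise.

>>> play_rows([
  [[0,0,0],[0,0,0],0.5],
  [[0,0,0],[0,0,0],0.5],
  [[0,0,0],[0,0,0],0.5],
  [[0,0,-0.01],[0,0,0],0.5],
  [[0,0,-0.02],[0,0,0],0.5],
  [[0,0,-0.04],[0,0,0],0.5],
  [[0,0,-0.05],[0,0,0],0.5],
  [[0,0,-0.05],[0,0,0],0.5],
])

```text
time: 29.98
tool_pos: [414.3, -245.8, 206.6]
tcp_rot: [179.8, 0.2, 180.0]
ft_force: [0.6, -0.4, 0.0]
finger_gap: 42.8
```

>>> play_rows([
  [[0,-0.03,-0.02],[0,0,0],0.5],
  [[0,-0.04,0],[0,0,0],0.5],
  [[0,-0.04,0],[0,0,0],0.5],
  [[0,0,0],[0,0,0],0.5],
  [[0,0,0],[0,0,0],0.5],
])

```text
time: 30.6
tool_pos: [416.9, -360.8, 238.9]
tcp_rot: [-179.6, 0.9, -179.9]
ft_force: [0.3, 1.1, -0.0]
finger_gap: 42.7
```

```bash
python3 - <<'E'
from h import *
import cv2
go(419,-350,200)
a=eyes.snapshot("scene")[:,:,::-1];b=eyes.snapshot("top")[:,:,::-1]
print([proj("scene",(x,-247.6,59)).round(1) for x in(404.3,439.3)])
cv2.imwrite("pics/c9.png",np.vstack([cv2.resize(a[130:330,150:510],None,fx=2,fy=1.5),cv2.resize(b[150:300,150:510],None,fx=2,fy=2)]))
E
```

```text
t 30.6 pos [ 416.9 -360.8  238.9] rot [-179.65    0.88 -179.95] F [ 0.27  1.13 -0.04] gap 42.7
shift m [-0.0015  0.0111  0.0389] rotvec [-0.0061  0.0154  0.0009]
[array([380.2, 255.6]), array([385.3, 246.4])]
```

View pics/c9.png

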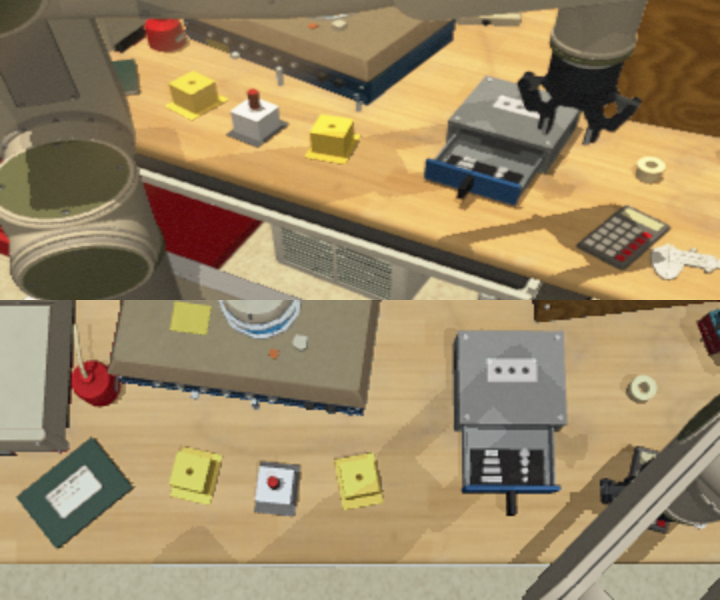

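The tray stands fully out, the pin is upright in its stand, and the book and calculator are where they were. I'll measure the tray once and hand in.

```bash
python3 - <<'E'
from h import *
print("tray front x",plane("top",(150+510/2,150+188/2),57)[0],"expect ~439 at stop")
print("pull tip x",plane("top",(406,150+212/2),59)[0],"expect ~404")
print(r.sense()["qd"].round(2)); print(r.hand_in())
E
```

```text
tray front x 442.1624907788321 expect ~439 at stop
pull tip x 407.3863422272412 expect ~404
[ 0.35 -0.09  0.41  0.02 -0.14 -0.03]
the job is handed in; nothing more can be done
None
```

I tripped the catch, put the pin back in its stand, drew the tray out to its stop and handed the job in at about 31 s. No verdict is reported on hand-in.

- **Catch:** The middle hole ended on solid metal. I pressed to about 15 N there, under the 30 N limit, and nothing gave. The metal under the left hole gave at about 5 N, and the tray popped out after roughly 7 mm of press.
- **Pin:** I lowered it into the grey stand until the collar touched the block, with a brief 12 N on contact. The last pictures show it upright and fully down in the stand.
- **Tray:** I pulled it by its black finger pull for another 45 mm, until the arm stalled at the stop.
- **Last checks:** The top camera put the tray front at x ≈ 442 mm, which means about 92 mm out, against 95 mm at the stop. The 3 mm difference is about what the camera error allows. The book and calculator look unmoved in the last picture (the calculator shows only in the scene view), but I did not measure them. The gripper was clear of everything.

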